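# Sweep clay offcuts into their reclaim trays

### The job

Clear the clay offcuts from the grey slab by sweeping them along it with your fingertips and over its edges: both red pieces into the black tray, the white piece into the white tray. Keep the two clays apart, do not pick any piece up, and leave the cups and the jar where they stand.

Things in the scene. Friction and masses are not known exactly. Their poses are not given: they have to be found in the camera images.
- slab: fixed grey cement slab, 280 (its x) x 240 (its y) x 50 mm high. Origin: centre of its underside, on the table; its top is 50 mm above that, its tray edges at y = +120 and -120 mm. x points away from the robot, y to the left (yaw varies). A wooden strip 10 mm wide and 10 mm high runs on top along the near and far (-x, +x) edges; the left and right edges are open, a tray against each
- black_tray: fixed open plastic tray, black, for red clay: 260 (its x) x 110 (its y) x 42 mm high, walls and floor 4 mm. Its long side stands 1 mm from the slab's left (+y) or right (-y) edge, centred on it; which tray is on which side changes. Rim 8 mm below the slab's surface, so a piece pushed over the edge drops in. Origin: centre of its underside, on the table; axes parallel to the slab's
- white_tray: fixed open plastic tray, white, for white clay: 260 (its x) x 110 (its y) x 42 mm high, walls and floor 4 mm. Its long side stands 1 mm from the slab's left (+y) or right (-y) edge, centred on it; which tray is on which side changes. Rim 8 mm below the slab's surface, so a piece pushed over the edge drops in. Origin: centre of its underside, on the table; axes parallel to the slab's
- red_1: terracotta-red hard dry clay offcut, a flat lump about 30 x 23 mm and 14 mm high, about 30 g, lying flat on the slab at any yaw; origin at the centre of its underside, z up, x along its 30 mm length
- red_2: terracotta-red hard dry clay offcut, a flat lump about 30 x 23 mm and 14 mm high, about 30 g, lying flat on the slab at any yaw; origin at the centre of its underside, z up, x along its 30 mm length; like red_1
- white_1: white hard dry clay offcut, a flat lump about 30 x 23 mm and 14 mm high, about 30 g, lying flat on the slab at any yaw; origin at the centre of its underside, z up, x along its 30 mm length
- cup_a: loose plaster-white cast cup, 54 mm across the rim and 65 mm high, standing upright on the far (+x) strip of the slab; origin at the centre of its underside; a bystander, leave it standing where it is
- cup_b: loose plaster-white cast cup, 54 mm across the rim and 65 mm high, standing upright on the far (+x) strip of the slab; origin at the centre of its underside; a bystander, leave it standing where it is
- jar: loose jar with blue cap, 60 mm across and 80 mm high, standing on the table just outside the left-hand tray; origin at the centre of its underside; a bystander

How it is judged:
At the end, for the whole second after the job is handed in: Both red pieces lie at rest (under 20 mm/s) inside the black tray and the white piece inside the white tray: within the tray's outline, underside centre less than 38 mm above the table. Cups stand upright (within 0.2 rad) within 15 mm of their starts, the jar upright within 20 mm (x of red_1 in the frame of black_tray between -0.13 and 0.13 m and y of red_1 in the frame of black_tray between -0.055 and 0.055 m and z of each of red_1, red_2 in the frame of black_tray below 0.038 m and linear speed of each of red_1, red_2, white_1 below 0.02 m/s and x of red_2 in the frame of black_tray between -0.13 and 0.13 m and y of red_2 in the frame of black_tray between -0.055 and 0.055 m and x of white_1 in the frame of white_tray between -0.13 and 0.13 m and y of white_1 in the frame of white_tray between -0.055 and 0.055 m and z of white_1 in the frame of white_tray below 0.038 m and distance of each of cup_a, cup_b from where it was at the start of the episode below 0.015 m and angle between each of cup_a, cup_b, jar's own z axis and vertical below 0.2 rad and distance of jar from where it was at the start of the episode below 0.02 m); the robot touches nothing.
It fails at once if a clay piece is lifted: its underside centre rises more than 18 mm above the slab's surface (height (world z) of any of red_1, red_2, white_1 above 0.068 m).
It fails at once if a clay piece falls into the wrong tray ((x of red_1 in the frame of white_tray between -0.13 and 0.13 m and y of red_1 in the frame of white_tray between -0.055 and 0.055 m and z of red_1 in the frame of white_tray below 0.038 m) or (x of red_2 in the frame of white_tray between -0.13 and 0.13 m and y of red_2 in the frame of white_tray between -0.055 and 0.055 m and z of red_2 in the frame of white_tray below 0.038 m) or (x of white_1 in the frame of black_tray between -0.13 and 0.13 m and y of white_1 in the frame of black_tray between -0.055 and 0.055 m and z of white_1 in the frame of black_tray below 0.038 m)).
It fails at once if a cup is moved more than 15 mm, the jar more than 20 mm, or one is tipped more than 0.35 rad (distance of any of cup_a, cup_b from where it was at the start of the episode above 0.015 m or angle between any of cup_a, cup_b, jar's own z axis and vertical above 0.35 rad or distance of jar from where it was at the start of the episode above 0.02 m).
It also fails if it takes over 58 s, if anything falls off the work surface, if the arm or the gripper's body presses on something with over 40 N, if the wrist force passes 120 N, or if a joint passes its speed limit or range.

### The arm

A 6-joint arm with a two-finger parallel gripper is mounted at the origin on the work surface. World frame = base frame: x ahead of the robot, y to its left, z up, the work surface at z = 0. Lengths are in m, angles in rad, forces in N, time in s.
With the tool pointing down it reaches from about 0.35 to 0.85 m from the base axis. Payload 8.1 kg.
Tool frame: the origin (TCP) lies midway between the tips of the shut fingers; the grasp point (between the pads) lies 19 mm behind it; z points along the fingers, y is the line along which they close (so a half turn about z gives the same grasp; the last joint's range is limited). The gripper opens to 85 mm and grips with 20 to 120 N. Pads are 22 mm wide; open, the fingers measure 114 mm over their backs; the gripper's body (76 mm by 85 mm) begins 54 mm behind the grasp point. The pads swing forward as they close: fully open they stand 13 mm farther back than shut.
Start: joints at [-1.287, 0.13, 1.488, -0, 1.523, -0.085], TCP at [0.216, -0.56, 0.231] pointing down, gripper open.
Joint ranges: [-2.96, 2.96], [-0.89, 2.26], [0.02, 2.5], [-1.34, 4.48], [0, 2.73], [-2.66, 2.66]. Speed limits (rad/s): [2.39, 2.39, 2.79, 3.14, 3.14, 3.14].

### API

Orientations are given as a unit quaternion [x, y, z, w].
In Python, from station import r gives the robot as it stands.
- The arm moves only by the tool step_arm, never from a script. Its argument "motion" is a list of rows, each an object of numbers: "gripper": the opening, from -1 (shut) to 1 (fully open), so that 0 is half open; "tx", "ty", "tz": the shift along the tool's x, y, z scaled (see below); "wx", "wy", "wz": the turn, a rotation vector about the tool's x, y, z scaled (see below). A call has 1 to 12 rows; each row is the pose to reach, as a shift and turn from the pose commanded when the call began, along the tool's axes at that moment; what a row does not reach only later rows make up. The controller multiplies each number of a shift by 200 mm and each number of a turn by 45 degrees. A row lasts 1/8 s, in which the tool goes at most 62.5 mm and 10.7 degrees, less where a joint would pass 70% of its speed; a pose out of reach is approached as far as the arm can. A call with a number of a shift or a turn outside -1 to 1 is refused whole. A call with a gripper value outside its range is refused whole. The fingers move at their own pace and stop on an object; "grip_force" is the grip in N (left out, the last holds). Time passes only in rows, so rows that repeat a pose let the fingers close. It gives the time, the measured TCP pose, the force, the opening and the grip force at its end, in the units of the state.
- r.sense(): the state, without advancing time (a new reading comes with each control period).
- r.capture(name): name is "scene" or "top" or "wrist"; returns a dict with "image" (384x512x3 uint8, red, green, blue), "range_z" (384x512 float32, m along the optical axis (not along the pixel's ray), 0 where there is no reading), "fov_y" (degrees; the focal length in pixels is half the picture's height over the tangent of half this angle, whatever the lens; pixels are square), "cx", "cy" (the principal point, pixels), "position" and "orientation" of the camera in the world. Camera axes: x right, y down, z forward; pixel columns grow to the right and rows downward; lengths in m; the calibration is good to about 2 mm. The wrist camera is an equidistant fisheye: a pixel r from the principal point sees the ray r / f radians off the axis. A picture is of the moment at which its call begins.
- r.finish_job(): hands the job in; it is judged then, once.
The state is a dict: "t": time; "joints": joint angles; "qvel": joint speeds; "joint_efforts": joint torques, N m; "tcp_pos": TCP position; "ee_rot": TCP orientation; "wrist_force": force on the tool from outside, world axes, zero at the start; "torque": the same for the moment, N m; "opening": finger opening in m; "finger_force": force on a finger pad.
Only numpy, scipy, OpenCV 4.12 (cv2) and the standard library are available. Lean on these libraries where they do the work, as an engineer would, in place of code of your own. Each camera call takes 0.05 s, during which the arm holds its last target. There are 200 camera calls.

## Working session

There is one attempt and no reset: what is moved stays moved. The work goes in short steps, Python scripts to look and compute and a tool call to move; the robot and the scene stay as the last step left them, time stands still between calls to the robot, and variables do not carry over. Pictures are saved under pics/ and viewed, at most 10 in all, crops included, and the job is handed in when it is done.

Besides the shell and the picture viewer there is one more tool, called after "Call:" as name(argument=value, ...), one argument or row to a line, values as JSON. step_arm: Moves the arm, as the interface text tells. Its arguments: {"type":"object","properties":{"motion":{"type":"array","items":{"type":"object","properties":{"gripper":{"type":"number"},"tx":{"type":"number"},"ty":{"type":"number"},"tz":{"type":"number"},"wx":{"type":"number"},"wy":{"type":"number"},"wz":{"type":"number"}}}},"grip_force":{"type":"number"}},"required":["motion"]}

```bash
mkdir -p pics; ls
cat > h.py <<'E'
import numpy as np, cv2
from scipy.spatial.transform import Rotation as R
from station import r
def cloud(c):
    h,w=c['range_z'].shape; f=h/2/np.tan(np.radians(c['fov_y'])/2)
    u,v=np.meshgrid(np.arange(w),np.arange(h)); z=c['range_z']
    p=np.stack([(u-c['cx'])/f*z,(v-c['cy'])/f*z,z],-1)
    return p@R.from_quat(c['orientation']).as_matrix().T+np.array(c['position'])
E
python3 - <<'E'
from h import *
c=r.capture('top'); d=r.capture('scene')
np.savez('a.npz',im=c['image'],P=cloud(c),im2=d['image'],P2=cloud(d))
cv2.imwrite('pics/top.png',c['image'][...,::-1]); cv2.imwrite('pics/scene.png',d['image'][...,::-1])
print(c['position'],d['position'],r.sense())
E
```

```text
pics
[0.46291289 0.05343416 0.93224263] [ 1.01627108 -0.22823581  0.79862125] {'t': 0.1, 'joints': array([-1.28741399e+00,  1.31124191e-01,  1.48917939e+00, -2.16829101e-05,
        1.52304088e+00, -8.54194064e-02]), 'qvel': array([-0.00116016, -0.00211673, -0.00200819,  0.00113577,  0.00169999,
       -0.00059046]), 'joint_efforts': array([ 2.16536122e-03, -5.70951283e+01, -5.01940334e+01, -3.01623959e-05,
        8.17789376e-03,  2.78131967e-05]), 'tcp_pos': array([ 0.21615647, -0.55915738,  0.23032138]), 'ee_rot': array([ 9.83045808e-01,  1.83358041e-01, -9.73322250e-05, -8.70544947e-04]), 'wrist_force': array([-0.90174839,  0.01451716, -0.5920666 ]), 'torque': array([ 0.00820283,  0.02363737, -0.01389127]), 'finger_force': 0.0, 'opening': 0.08531841047234098}
```

View pics/top.png

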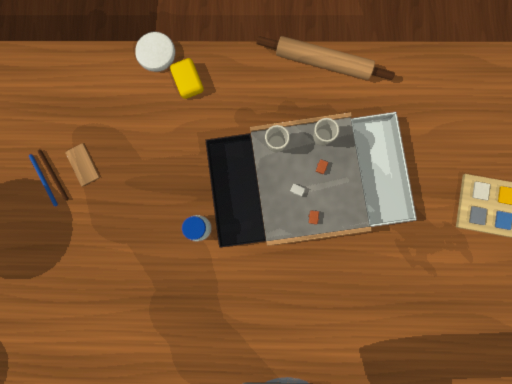

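View pics/scene.png

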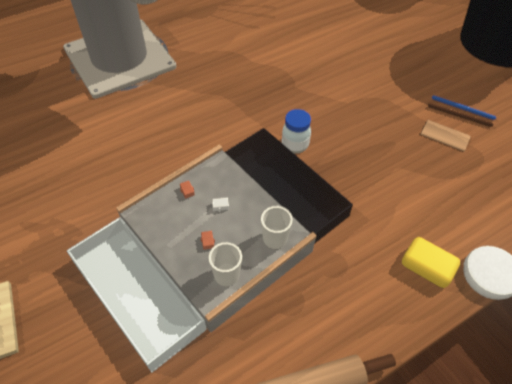

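The top picture shows the black tray on the left (+y) at about (236,190) and the white tray on the right at about (385,170). The reds are at (322,167) and (314,217), the white at (298,190), the cups at (277,137) and (326,130), and the jar at (196,228). The scene picture agrees.

Run:
```python
from h import *
a=np.load('a.npz'); im=a['im'];P=a['P']
hsv=cv2.cvtColor(im,cv2.COLOR_RGB2HSV).astype(int);H,S,V=hsv[...,0],hsv[...,1],hsv[...,2]
roi=np.zeros(H.shape,bool); roi[150:230,262:362]=1
z=P[...,2]
def blobs(m,name,mn=25):
    n,l,s,_=cv2.connectedComponentsWithStats(m.astype(np.uint8))
    for i in range(1,n):
        if s[i,4]<mn: continue
        q=P[l==i]; rc=cv2.minAreaRect((q[:,:2]*1000).astype(np.float32))
        print(name,s[i],'centre mm',np.round(rc[0]),np.round(rc[1]),round(rc[2]),'z',np.round(np.percentile(q[:,2],[5,50,95]),3))
blobs(roi&((H<12)|(H>170))&(S>120),'red'); blobs(roi&(V>170)&(S<50)&(z>.055),'white')
blobs((H>100)&(H<125)&(S>150)&(z>.06),'jar')
# slab: surface height
m=(abs(z-.05)<.004)&(S<60); m[:,:200]=0; m[:110]=0;m[250:]=0;m[:,425:]=0
m=cv2.morphologyEx(m.astype(np.uint8),cv2.MORPH_OPEN,np.ones((3,3)))
blobs(m,'slab',500)
w=(z>.095)&(z<.135);w[:110]=0;w[150:]=0;w[:,:260]=0;w[:,345:]=0
blobs(w,'cups',100)
s=(abs(z-.060)<.004)&(S>70); s[:,:240]=0;s[:105]=0;s[250:]=0;s[:,425:]=0
blobs(s,'strip',60)
t=(abs(z-.042)<.004); t[:,:200]=0;t[:105]=0;t[255:]=0;t[:,425:]=0
blobs(t,'rim',60)
```

```text
red [316 160  12  14 121] centre mm [614. -75.] [23. 30.] 70 z [0.059 0.064 0.067]
red [309 211  10  13 121] centre mm [488.  -6.] [ 29. 125.] 10 z [0.061 0.064 0.066]
white [290 184  14  12 103] centre mm [559. -18.] [28. 19.] 64 z [0.062 0.064 0.067]
jar [182 217  23  22 408] centre mm [469. 147.] [ 47. 187.] 1 z [0.077 0.08  0.082]
slab [ 251  118  118  123 9648] centre mm [588. -46.] [260. 240.] 9 z [0.048 0.05  0.053]
cups [314 118  25  25 242] centre mm [686. -77.] [51. 52.] 45 z [0.097 0.113 0.117]
cups [265 125  24  25 219] centre mm [670.  31.] [52. 51.] 1 z [0.096 0.114 0.117]
strip [250 112 102  19 401] centre mm [721. -26.] [ 11. 240.] 9 z [0.058 0.06  0.063]
strip [266 227 106  19 469] centre mm [454. -67.] [ 10. 239.] 9 z [0.058 0.06  0.062]
rim [351 112  65 114 556] centre mm [ 615. -221.] [260. 112.] 9 z [0.039 0.042 0.045]
rim [205 133  61 115 534] centre mm [561. 127.] [260. 112.] 9 z [0.039 0.042 0.044]
```

```bash
cat >> h.py <<'E'
C=np.array([.588,-.046]); YAW=np.arctan2(.054,.348)
Rs=np.array([[np.cos(YAW),-np.sin(YAW)],[np.sin(YAW),np.cos(YAW)]])
def toslab(p): return (np.asarray(p)[...,:2]-C)@Rs
def pieces(c=None):
    c=c or r.capture('top'); P=cloud(c); z=P[...,2]
    q=cv2.cvtColor(c['image'],cv2.COLOR_RGB2HSV).astype(int);H,S,V=q[...,0],q[...,1],q[...,2]
    s=toslab(P); roi=(abs(s[...,0])<.13)&(abs(s[...,1])<.235)
    for nm,m in (('red',((H<12)|(H>170))&(S>120)),('white',(V>170)&(S<50)&(z>.054)&(abs(s[...,1])<.125)&(s[...,0]<.06))):
        n,l,st,_=cv2.connectedComponentsWithStats((m&roi).astype(np.uint8))
        for i in range(1,n):
            if st[i,4]<25: continue
            k=s[l==i]*1000
            print(nm,st[i,4],'slab mm med',np.round(np.median(k,0)),'p2',np.round(np.percentile(k,3,0)),'p98',np.round(np.percentile(k,97,0)),'z',round(float(np.median(z[l==i])),3))
def go(sx,sy,z,ang=0,cmd=None):
    """units from present pose to slab point mm; tool y at slab x + ang deg"""
    st=r.sense(); M=R.from_quat(st['ee_rot']).as_matrix()
    t=np.r_[C+Rs@np.array([sx,sy])/1e3,z]; d=M.T@(t-st['tcp_pos'])/.2
    a=YAW+np.radians(ang); y=np.array([np.cos(a),np.sin(a),0]); zt=np.array([0,0,-1]); T=np.stack([np.cross(y,zt),y,zt],1)
    print('slab now',np.round(toslab(st['tcp_pos'])*1000,1),round(st['tcp_pos'][2],4),'t',st['t'],'-> shift',np.round(d,3),'turn',np.round(np.degrees(R.from_matrix(M.T@T).as_rotvec())/45,3),'F',np.round(st['wrist_force'],1))
E
python3 - <<'E'
from h import *
pieces(); go(-20,80,.2,-6)
P=np.load('a.npz')['P']; print(toslab(np.median(P[222:234,190:202].reshape(-1,3),0)))
E
```

```text
red 120 slab mm med [ 20. -32.] p2 [  7. -44.] p98 [ 34. -20.] z 0.064
red 120 slab mm med [-92.   5.] p2 [-106.   -6.] p98 [-79.  15.] z 0.064
white 104 slab mm med [-25.  33.] p2 [-38.  19.] p98 [-13.  46.] z 0.065
slab now [-446.1 -450.2] 0.2305 t 0.15 -> shift [ 2.647 -2.135  0.156] turn [-1.000e-03 -1.000e-03 -1.593e+00] F [-0.4 -0.2  0.6]
[-0.07893814  0.27144392]
```

Call:
step_arm(
  motion=[
    {"tx":0.9,"ty":-0.7,"wz":-0.8,"gripper":-0.85},
    {"tx":0.9,"ty":-0.7,"wz":-0.8,"gripper":-0.85},
    {"tx":0.9,"ty":-0.7,"wz":-0.8,"gripper":-0.85},
    {"tx":0.9,"ty":-0.7,"wz":-0.8,"gripper":-0.85},
    {"tx":0.9,"ty":-0.7,"wz":-0.8,"gripper":-0.85},
  ],
)

```text
schema error: expected keys gripper, tx, ty, tz, wx, wy, wz
```

```bash
python3 -c "
from h import *
go(-20,80,.2,-6)"
```

```text
slab now [-446.1 -450.2] 0.2305 t 0.15 -> shift [ 2.647 -2.135  0.156] turn [-1.000e-03 -1.000e-03 -1.593e+00] F [-0.4 -0.2  0.6]
```

Call:
step_arm(
  motion=[
    {"tx":0.9,"ty":-0.7,"tz":0,"wx":0,"wy":0,"wz":-0.8,"gripper":-0.85},
    {"tx":0.9,"ty":-0.7,"tz":0,"wx":0,"wy":0,"wz":-0.8,"gripper":-0.85},
    {"tx":0.9,"ty":-0.7,"tz":0,"wx":0,"wy":0,"wz":-0.8,"gripper":-0.85},
    {"tx":0.9,"ty":-0.7,"tz":0,"wx":0,"wy":0,"wz":-0.8,"gripper":-0.85},
    {"tx":0.9,"ty":-0.7,"tz":0,"wx":0,"wy":0,"wz":-0.8,"gripper":-0.85},
  ],
)

```text
t: 0.78
tcp_pos: [0.335, -0.3619, 0.2312]
ee_rot: [0.877, 0.48, 0.0, -0.0]
wrist_force: [0.4, -0.4, 0.1]
opening: 0.0061
finger_force: 0.0
```

```bash
python3 -c "
from h import *
go(-20,80,.2,-6)"
```

```text
slab now [-298.4 -273.4] 0.2312 t 0.775 -> shift [ 2.246 -0.126  0.157] turn [ 0.    -0.001 -0.788] F [ 0.4 -0.4  0.1]
```

Call:
step_arm(
  motion=[
    {"tx":1,"ty":-0.06,"tz":0,"wx":0,"wy":0,"wz":-0.79,"gripper":-0.85},
    {"tx":1,"ty":-0.06,"tz":0,"wx":0,"wy":0,"wz":-0.79,"gripper":-0.85},
    {"tx":1,"ty":-0.06,"tz":0,"wx":0,"wy":0,"wz":-0.79,"gripper":-0.85},
    {"tx":1,"ty":-0.06,"tz":0,"wx":0,"wy":0,"wz":-0.79,"gripper":-0.85},
    {"tx":1,"ty":-0.06,"tz":0,"wx":0,"wy":0,"wz":-0.79,"gripper":-0.85},
  ],
)

```text
t: 1.4
tcp_pos: [0.4322, -0.19, 0.2311]
ee_rot: [0.69, 0.723, -0.0, -0.0]
wrist_force: [-0.5, -0.3, -0.3]
opening: 0.0064
finger_force: 0.0
```

```bash
python3 -c "
from h import *
go(-20,80,.2,-6)"
```

```text
slab now [-176.  -118.4] 0.2311 t 1.4 -> shift [1.07  0.669 0.155] turn [-0.001  0.    -0.003] F [-0.5 -0.3 -0.3]
```

Call:
step_arm(
  motion=[
    {"tx":1,"ty":0.66,"tz":0.2,"wx":0,"wy":0,"wz":0,"gripper":-0.85},
    {"tx":1,"ty":0.66,"tz":0.2,"wx":0,"wy":0,"wz":0,"gripper":-0.85},
    {"tx":1,"ty":0.66,"tz":0.2,"wx":0,"wy":0,"wz":0,"gripper":-0.85},
    {"tx":1,"ty":0.66,"tz":0.2,"wx":0,"wy":0,"wz":0,"gripper":-0.85},
    {"tx":1,"ty":0.66,"tz":0.2,"wx":0,"wy":0,"wz":0,"gripper":-0.85},
    {"tx":1,"ty":0.66,"tz":0.2,"wx":0,"wy":0,"wz":0,"gripper":-0.85},
  ],
)

```text
t: 2.15
tcp_pos: [0.5546, 0.0142, 0.1909]
ee_rot: [0.691, 0.722, -0.001, -0.0]
wrist_force: [0.1, 0.1, 0.2]
opening: 0.0067
finger_force: 0.0
```

```bash
python3 -c "
from h import *
go(-21,70,.055,-6)"
```

```text
slab now [-23.8  64.7] 0.1909 t 2.15 -> shift [0.029 0.012 0.679] turn [-0.001  0.001 -0.007] F [0.1 0.1 0.2]
```

Call:
step_arm(
  motion=[
    {"tx":0.03,"ty":0.01,"tz":0.3,"wx":0,"wy":0,"wz":0,"gripper":-0.85},
    {"tx":0.03,"ty":0.01,"tz":0.5,"wx":0,"wy":0,"wz":0,"gripper":-0.85},
    {"tx":0.03,"ty":0.01,"tz":0.65,"wx":0,"wy":0,"wz":0,"gripper":-0.85},
    {"tx":0.03,"ty":0.01,"tz":0.68,"wx":0,"wy":0,"wz":0,"gripper":-0.85},
    {"tx":0.03,"ty":0.01,"tz":0.68,"wx":0,"wy":0,"wz":0,"gripper":-0.85},
    {"tx":0.03,"ty":0.01,"tz":0.68,"wx":0,"wy":0,"wz":0,"gripper":-0.85},
  ],
)

```text
t: 2.9
tcp_pos: [0.5579, 0.0217, 0.0575]
ee_rot: [0.691, 0.723, 0.001, 0.001]
wrist_force: [-0.0, 0.3, 0.8]
opening: 0.0063
finger_force: 0.0
```

```bash
python3 -c "
from h import *
go(-38,-115,.055,-6);c=r.capture('top');pieces(c);cv2.imwrite('pics/t2.png',cv2.resize(c['image'][90:260,170:430,::-1],None,fx=3,fy=3))"
```

```text
slab now [-19.3  71.5] 0.0575 t 2.9 -> shift [-0.937  0.008  0.013] turn [ 0.004  0.001 -0.004] F [-0.   0.3  0.8]
red 120 slab mm med [-92.   4.] p2 [-106.   -7.] p98 [-79.  15.] z 0.064
```

View pics/t2.png

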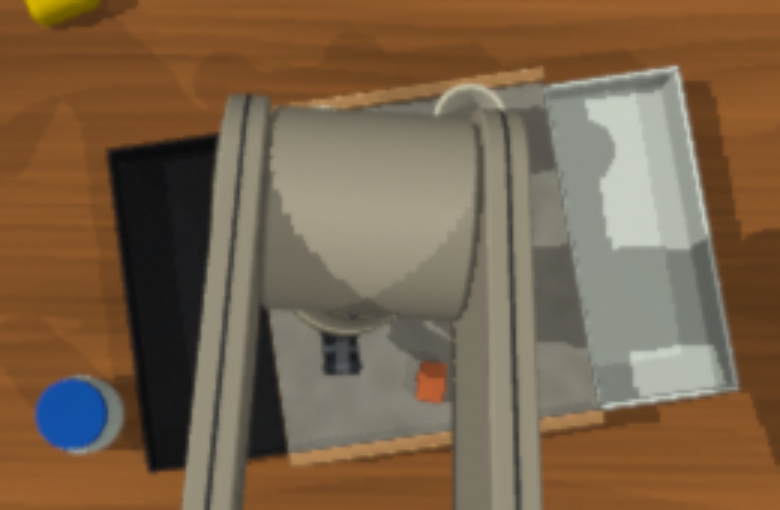

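The picture shows the arm hiding the white piece. Red_2 at crop (432,383) and the jar at (72,415) have not moved. I push the white slowly.

Call:
step_arm(
  motion=[
    {"tx":-0.04,"ty":0,"tz":0.01,"wx":0,"wy":0,"wz":0,"gripper":-0.85},
    {"tx":-0.08,"ty":0,"tz":0.01,"wx":0,"wy":0,"wz":0,"gripper":-0.85},
    {"tx":-0.12,"ty":0,"tz":0.01,"wx":0,"wy":0,"wz":0,"gripper":-0.85},
    {"tx":-0.16,"ty":0,"tz":0.01,"wx":0,"wy":0,"wz":0,"gripper":-0.85},
    {"tx":-0.2,"ty":0,"tz":0.01,"wx":0,"wy":0,"wz":0,"gripper":-0.85},
    {"tx":-0.24,"ty":0,"tz":0.01,"wx":0,"wy":0,"wz":0,"gripper":-0.85},
    {"tx":-0.28,"ty":0,"tz":0.01,"wx":0,"wy":0,"wz":0,"gripper":-0.85},
    {"tx":-0.32,"ty":0,"tz":0.01,"wx":0,"wy":0,"wz":0,"gripper":-0.85},
    {"tx":-0.36,"ty":0,"tz":0.01,"wx":0,"wy":0,"wz":0,"gripper":-0.85},
    {"tx":-0.4,"ty":0,"tz":0.01,"wx":0,"wy":0,"wz":0,"gripper":-0.85},
    {"tx":-0.44,"ty":0,"tz":0.01,"wx":0,"wy":0,"wz":0,"gripper":-0.85},
    {"tx":-0.47,"ty":0,"tz":0.01,"wx":0,"wy":0,"wz":0,"gripper":-0.85},
  ],
)

```text
t: 4.45
tcp_pos: [0.5609, -0.0721, 0.0533]
ee_rot: [0.69, 0.723, 0.0, 0.0]
wrist_force: [-1.2, -0.2, 0.3]
opening: 0.0067
finger_force: 0.1
```

```bash
python3 -c "
from h import *
go(-38,-115,.055,-6);c=r.capture('scene');pieces(c);w=r.capture('wrist')['image'];cv2.imwrite('pics/s3.png',np.hstack([cv2.resize(c['image'][100:370,60:360],(400,360)),cv2.resize(w,(400,360))])[...,::-1])"
```

```text
slab now [-30.8 -21.6] 0.0533 t 4.45 -> shift [-0.468  0.014 -0.008] turn [ 0.     0.    -0.003] F [-1.2 -0.2  0.3]
red 179 slab mm med [ 23. -31.] p2 [  8. -43.] p98 [ 36. -19.] z 0.062
white 334 slab mm med [-52. -78.] p2 [-85. -89.] p98 [-23. -64.] z 0.469
white 364 slab mm med [-48. -68.] p2 [-80. -80.] p98 [-20. -56.] z 0.469
white 211 slab mm med [-3. 21.] p2 [-25.  13.] p98 [17. 30.] z 0.466
white 197 slab mm med [ 1. 30.] p2 [-20.  22.] p98 [20. 40.] z 0.466
white 2423 slab mm med [-18. -28.] p2 [-49. -64.] p98 [ 6. 10.] z 0.459
white 145 slab mm med [-27. -49.] p2 [-36. -62.] p98 [-18. -35.] z 0.062
```

View pics/s3.png

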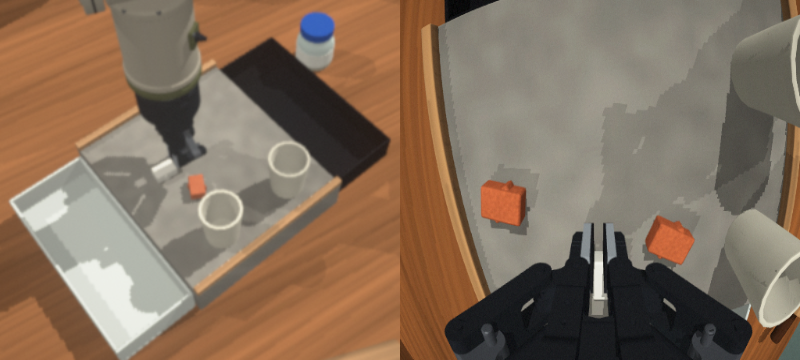

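White sits squarely in front of the fingers (left half, about (163,168)). Red_1 at (196,185) has not been touched. Next I push the white over the edge.

Call:
step_arm(
  motion=[
    {"tx":-0.05,"ty":0.01,"tz":0,"wx":0,"wy":0,"wz":0,"gripper":-0.85},
    {"tx":-0.1,"ty":0.01,"tz":0,"wx":0,"wy":0,"wz":0,"gripper":-0.85},
    {"tx":-0.15,"ty":0.01,"tz":0,"wx":0,"wy":0,"wz":0,"gripper":-0.85},
    {"tx":-0.2,"ty":0.01,"tz":0,"wx":0,"wy":0,"wz":0,"gripper":-0.85},
    {"tx":-0.25,"ty":0.01,"tz":0,"wx":0,"wy":0,"wz":0,"gripper":-0.85},
    {"tx":-0.3,"ty":0.01,"tz":0,"wx":0,"wy":0,"wz":0,"gripper":-0.85},
    {"tx":-0.35,"ty":0.01,"tz":0,"wx":0,"wy":0,"wz":0,"gripper":-0.85},
    {"tx":-0.4,"ty":0.01,"tz":0,"wx":0,"wy":0,"wz":0,"gripper":-0.85},
    {"tx":-0.45,"ty":0.01,"tz":0,"wx":0,"wy":0,"wz":0,"gripper":-0.85},
    {"tx":-0.5,"ty":0.01,"tz":0,"wx":0,"wy":0,"wz":0,"gripper":-0.85},
    {"tx":-0.56,"ty":0.01,"tz":0,"wx":0,"wy":0,"wz":0,"gripper":-0.85},
    {"tx":-0.56,"ty":0.01,"tz":0,"wx":0,"wy":0,"wz":0,"gripper":-0.85},
  ],
)

```text
t: 6.05
tcp_pos: [0.5681, -0.1844, 0.0534]
ee_rot: [0.691, 0.723, 0.0, 0.0]
wrist_force: [0.3, 0.3, -0.3]
opening: 0.0062
finger_force: 0.0
```

```bash
sed -i 's/&(z>.054)&(abs(s\[...,1\])<.125)&(s\[...,0\]<.06)/\&(z>.054)\&(z<.07)\&(abs(s[...,1])<.125)\&(s[...,0]<.06)/' h.py; python3 -c "
from h import *
go(21,-72,.13,0);c=r.capture('scene');pieces(c);cv2.imwrite('pics/s4.png',c['image'][100:370,20:360,::-1])"
```

```text
slab now [ -40.8 -133.7] 0.0534 t 6.05 -> shift [ 0.34   0.274 -0.383] turn [ 0.     0.    -0.138] F [ 0.3  0.3 -0.3]
red 155 slab mm med [-89.   5.] p2 [-105.   -5.] p98 [-77.  16.] z 0.061
red 176 slab mm med [ 23. -31.] p2 [  8. -43.] p98 [ 35. -19.] z 0.061
```

View pics/s4.png

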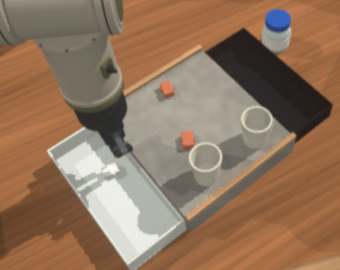

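White lies in the white tray at (112,170). The reds have not moved. Next is red_1.

Call:
step_arm(
  motion=[
    {"tx":0,"ty":0,"tz":-0.3,"wx":0,"wy":0,"wz":0,"gripper":-0.85},
    {"tx":0,"ty":0,"tz":-0.4,"wx":0,"wy":0,"wz":0,"gripper":-0.85},
    {"tx":0.34,"ty":0.28,"tz":-0.4,"wx":0,"wy":0,"wz":-0.14,"gripper":-0.85},
    {"tx":0.34,"ty":0.28,"tz":-0.4,"wx":0,"wy":0,"wz":-0.14,"gripper":-0.85},
    {"tx":0.34,"ty":0.28,"tz":-0.4,"wx":0,"wy":0,"wz":-0.14,"gripper":-0.85},
    {"tx":0.34,"ty":0.28,"tz":-0.4,"wx":0,"wy":0,"wz":-0.14,"gripper":-0.85},
  ],
)

```text
t: 6.85
tcp_pos: [0.6203, -0.1129, 0.1329]
ee_rot: [0.649, 0.76, -0.0, -0.0]
wrist_force: [-0.1, 0.2, -0.4]
opening: 0.0067
finger_force: 0.0
```

```bash
python3 -c "
from h import *
go(21,-71,.054,0)"
```

```text
slab now [ 21.7 -71. ] 0.1329 t 6.85 -> shift [ 0.    -0.003  0.394] turn [-0.001 -0.     0.004] F [-0.1  0.2 -0.4]
```

Call:
step_arm(
  motion=[
    {"tx":0,"ty":0,"tz":0.25,"wx":0,"wy":0,"wz":0,"gripper":-0.85},
    {"tx":0,"ty":0,"tz":0.39,"wx":0,"wy":0,"wz":0,"gripper":-0.85},
    {"tx":0,"ty":0,"tz":0.39,"wx":0,"wy":0,"wz":0,"gripper":-0.85},
    {"tx":0.04,"ty":0,"tz":0.39,"wx":0,"wy":0,"wz":0,"gripper":-0.85},
    {"tx":0.09,"ty":0,"tz":0.39,"wx":0,"wy":0,"wz":0,"gripper":-0.85},
    {"tx":0.14,"ty":0,"tz":0.39,"wx":0,"wy":0,"wz":0,"gripper":-0.85},
    {"tx":0.19,"ty":0,"tz":0.39,"wx":0,"wy":0,"wz":0,"gripper":-0.85},
    {"tx":0.24,"ty":0,"tz":0.39,"wx":0,"wy":0,"wz":0,"gripper":-0.85},
    {"tx":0.29,"ty":0,"tz":0.39,"wx":0,"wy":0,"wz":0,"gripper":-0.85},
    {"tx":0.34,"ty":0,"tz":0.39,"wx":0,"wy":0,"wz":0,"gripper":-0.85},
    {"tx":0.39,"ty":0,"tz":0.39,"wx":0,"wy":0,"wz":0,"gripper":-0.85},
    {"tx":0.44,"ty":0,"tz":0.39,"wx":0,"wy":0,"wz":0,"gripper":-0.85},
  ],
)

```text
t: 8.35
tcp_pos: [0.607, -0.0251, 0.0552]
ee_rot: [0.65, 0.76, 0.0, -0.0]
wrist_force: [0.2, -0.7, 0.6]
opening: 0.0066
finger_force: 0.1
```

```bash
python3 -c "
from h import *
go(21,133,.054,0);c=r.capture('scene');pieces(c);pieces()"
```

```text
slab now [21.9 17.7] 0.0552 t 8.35 -> shift [ 0.576 -0.003  0.006] turn [-0.    -0.     0.004] F [ 0.2 -0.7  0.6]
red 159 slab mm med [-89.   5.] p2 [-104.   -5.] p98 [-77.  16.] z 0.061
red 110 slab mm med [ 8. 38.] p2 [-4. 26.] p98 [22. 47.] z 0.064
red 121 slab mm med [-93.   5.] p2 [-107.   -7.] p98 [-79.  16.] z 0.064
```

```bash
python3 -c "
from h import *
c=r.capture('scene')['image'];cv2.imwrite('pics/s5.png',cv2.resize(c[150:300,130:330,::-1],None,fx=3,fy=3))"
```

```text
(no output)
```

View pics/s5.png

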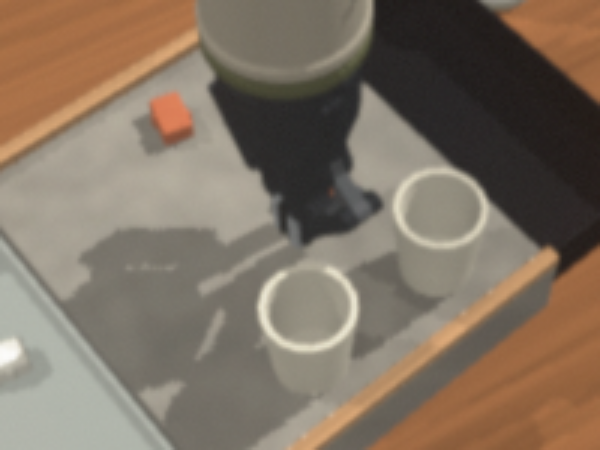

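White is in the white tray at (8,355). Red_1 is hidden behind the fingers here, but the top view puts it at about x=8 mm, off the finger centre. I back off, re-centre and push on.

Call:
step_arm(
  motion=[
    {"tx":-0.06,"ty":0,"tz":0,"wx":0,"wy":0,"wz":0,"gripper":-0.85},
    {"tx":-0.06,"ty":-0.06,"tz":0,"wx":0,"wy":0,"wz":0,"gripper":-0.85},
    {"tx":-0.06,"ty":-0.06,"tz":0,"wx":0,"wy":0,"wz":0,"gripper":-0.85},
    {"tx":-0.02,"ty":-0.06,"tz":0,"wx":0,"wy":0,"wz":0,"gripper":-0.85},
    {"tx":0.02,"ty":-0.06,"tz":0,"wx":0,"wy":0,"wz":0,"gripper":-0.85},
    {"tx":0.06,"ty":-0.06,"tz":0,"wx":0,"wy":0,"wz":0,"gripper":-0.85},
    {"tx":0.1,"ty":-0.06,"tz":0,"wx":0,"wy":0,"wz":0,"gripper":-0.85},
    {"tx":0.14,"ty":-0.06,"tz":0,"wx":0,"wy":0,"wz":0,"gripper":-0.85},
    {"tx":0.18,"ty":-0.06,"tz":0,"wx":0,"wy":0,"wz":0,"gripper":-0.85},
  ],
)

```text
t: 9.62
tcp_pos: [0.5895, 0.0085, 0.0553]
ee_rot: [0.65, 0.76, 0.0, -0.0]
wrist_force: [-0.8, -0.3, 1.2]
opening: 0.0065
finger_force: 0.1
```

```bash
python3 -c "
from h import *
go(21,133,.054,0);pieces()"
```

```text
slab now [ 9.9 53.6] 0.0553 t 9.625 -> shift [0.397 0.057 0.006] turn [ 0.    -0.     0.004] F [-0.8 -0.3  1.2]
red 31 slab mm med [ 2. 79.] p2 [-15.  72.] p98 [17. 84.] z 0.064
red 121 slab mm med [-92.   4.] p2 [-106.   -7.] p98 [-79.  15.] z 0.064
```

Call:
step_arm(
  motion=[
    {"tx":-0.04,"ty":0,"tz":0,"wx":0,"wy":0,"wz":0,"gripper":-0.85},
    {"tx":-0.04,"ty":-0.04,"tz":0,"wx":0,"wy":0,"wz":0,"gripper":-0.85},
    {"tx":0.0,"ty":-0.04,"tz":0,"wx":0,"wy":0,"wz":0,"gripper":-0.85},
    {"tx":0.05,"ty":-0.04,"tz":0,"wx":0,"wy":0,"wz":0,"gripper":-0.85},
    {"tx":0.1,"ty":-0.04,"tz":0,"wx":0,"wy":0,"wz":0,"gripper":-0.85},
    {"tx":0.15,"ty":-0.04,"tz":0,"wx":0,"wy":0,"wz":0,"gripper":-0.85},
    {"tx":0.2,"ty":-0.04,"tz":0,"wx":0,"wy":0,"wz":0,"gripper":-0.85},
    {"tx":0.25,"ty":-0.04,"tz":0,"wx":0,"wy":0,"wz":0,"gripper":-0.85},
    {"tx":0.3,"ty":-0.04,"tz":0,"wx":0,"wy":0,"wz":0,"gripper":-0.85},
    {"tx":0.35,"ty":-0.04,"tz":0,"wx":0,"wy":0,"wz":0,"gripper":-0.85},
    {"tx":0.4,"ty":-0.04,"tz":0,"wx":0,"wy":0,"wz":0,"gripper":-0.85},
    {"tx":0.4,"ty":-0.04,"tz":0,"wx":0,"wy":0,"wz":0,"gripper":-0.85},
  ],
)

```text
t: 11.18
tcp_pos: [0.5691, 0.0864, 0.0553]
ee_rot: [0.649, 0.761, 0.0, -0.0]
wrist_force: [0.7, -0.5, 0.4]
opening: 0.0065
finger_force: 0.0
```

```bash
python3 -c "
from h import *
go(-92,-35,.14,0);c=r.capture('scene');pieces(c);pieces()"
```

```text
slab now [  1.6 133.7] 0.0553 t 11.175 -> shift [-0.842 -0.471 -0.424] turn [-0.    -0.     0.005] F [ 0.7 -0.5  0.4]
red 158 slab mm med [-89.   5.] p2 [-105.   -5.] p98 [-77.  16.] z 0.061
red 86 slab mm med [ 20. 140.] p2 [ -8. 133.] p98 [ 29. 161.] z 0.031
red 121 slab mm med [-92.   5.] p2 [-106.   -7.] p98 [-79.  15.] z 0.064
```

Call:
step_arm(
  motion=[
    {"tx":0,"ty":0,"tz":-0.3,"wx":0,"wy":0,"wz":0,"gripper":-0.85},
    {"tx":0,"ty":0,"tz":-0.42,"wx":0,"wy":0,"wz":0,"gripper":-0.85},
    {"tx":-0.83,"ty":-0.47,"tz":-0.42,"wx":0,"wy":0,"wz":0,"gripper":-0.85},
    {"tx":-0.83,"ty":-0.47,"tz":-0.42,"wx":0,"wy":0,"wz":0,"gripper":-0.85},
    {"tx":-0.83,"ty":-0.47,"tz":-0.42,"wx":0,"wy":0,"wz":0,"gripper":-0.85},
    {"tx":-0.83,"ty":-0.47,"tz":-0.42,"wx":0,"wy":0,"wz":0,"gripper":-0.85},
    {"tx":-0.83,"ty":-0.47,"tz":-0.42,"wx":0,"wy":0,"wz":0,"gripper":-0.85},
  ],
)

```text
t: 12.15
tcp_pos: [0.5023, -0.0936, 0.1395]
ee_rot: [0.65, 0.76, 0.0, 0.0]
wrist_force: [0.6, 1.2, 0.6]
opening: 0.0067
finger_force: 0.0
```

```bash
python3 -c "
from h import *
go(-92,-33,.054,0);c=r.capture('scene');pieces(c);pieces();cv2.imwrite('pics/s6.png',cv2.resize(c['image'][90:370,50:360,::-1],None,fx=2,fy=2))"
```

```text
slab now [-92.  -33.9] 0.1395 t 12.15 -> shift [ 0.004 -0.     0.427] turn [ 0.001 -0.     0.001] F [0.6 1.2 0.6]
red 154 slab mm med [-88.   5.] p2 [-104.   -5.] p98 [-77.  16.] z 0.061
red 84 slab mm med [ 20. 140.] p2 [ -6. 133.] p98 [ 29. 162.] z 0.031
red 78 slab mm med [ 17. 135.] p2 [  8. 128.] p98 [ 30. 144.] z 0.032
red 121 slab mm med [-92.   4.] p2 [-106.   -7.] p98 [-79.  15.] z 0.064
```

View pics/s6.png

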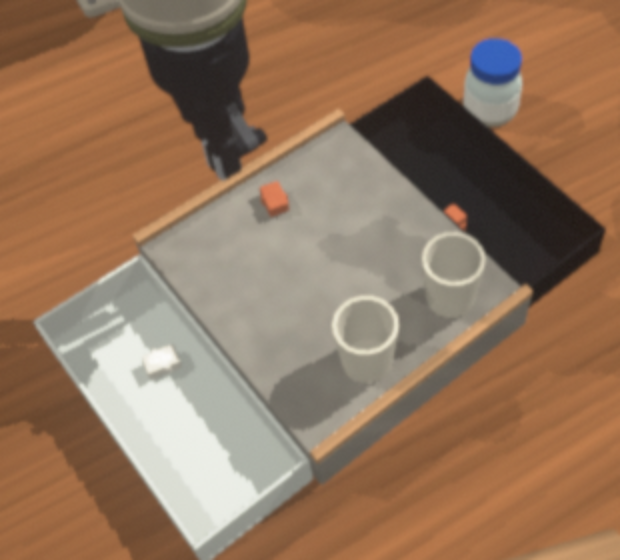

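White lies in its tray at (160,360). Red_1 stands on edge in the black tray at (456,215), clear of the slab top. Red_2 at (274,198) is next.

Call:
step_arm(
  motion=[
    {"tx":0,"ty":0,"tz":0.25,"wx":0,"wy":0,"wz":0,"gripper":-0.85},
    {"tx":0,"ty":0,"tz":0.42,"wx":0,"wy":0,"wz":0,"gripper":-0.85},
    {"tx":0,"ty":0,"tz":0.42,"wx":0,"wy":0,"wz":0,"gripper":-0.85},
    {"tx":0.04,"ty":0,"tz":0.42,"wx":0,"wy":0,"wz":0,"gripper":-0.85},
    {"tx":0.09,"ty":0,"tz":0.42,"wx":0,"wy":0,"wz":0,"gripper":-0.85},
    {"tx":0.14,"ty":0,"tz":0.42,"wx":0,"wy":0,"wz":0,"gripper":-0.85},
    {"tx":0.19,"ty":0,"tz":0.42,"wx":0,"wy":0,"wz":0,"gripper":-0.85},
    {"tx":0.24,"ty":0,"tz":0.42,"wx":0,"wy":0,"wz":0,"gripper":-0.85},
    {"tx":0.29,"ty":0,"tz":0.42,"wx":0,"wy":0,"wz":0,"gripper":-0.85},
    {"tx":0.34,"ty":0,"tz":0.42,"wx":0,"wy":0,"wz":0,"gripper":-0.85},
  ],
)

```text
t: 13.5
tcp_pos: [0.4915, -0.0252, 0.0553]
ee_rot: [0.65, 0.76, -0.0, -0.0]
wrist_force: [-0.2, -0.4, -0.2]
opening: 0.0066
finger_force: 0.2
```

```bash
python3 -c "
from h import *
go(-92,133,.054,0);c=r.capture('scene');pieces(c);print();pieces()"
```

```text
slab now [-92.1  35.3] 0.0553 t 13.5 -> shift [0.488 0.002 0.006] turn [-0.    -0.     0.004] F [-0.2 -0.4 -0.2]
red 83 slab mm med [ 20. 140.] p2 [ -5. 133.] p98 [ 30. 161.] z 0.031

red 76 slab mm med [ 17. 136.] p2 [  8. 128.] p98 [ 29. 144.] z 0.033
```

```bash
python3 -c "
from h import *
cv2.imwrite('pics/w7.png',r.capture('wrist')['image'][...,::-1])"
```

```text
(no output)
```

View pics/w7.png

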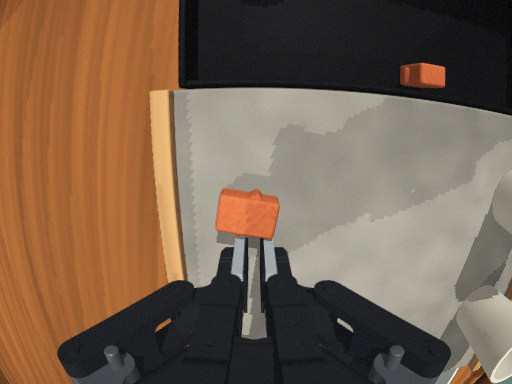

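The wrist view shows red_2 squarely ahead of the fingers at (248,213), and red_1 in the black tray at (422,75). I continue over the edge.

Call:
step_arm(
  motion=[
    {"tx":0.04,"ty":-0.01,"tz":0,"wx":0,"wy":0,"wz":0,"gripper":-0.85},
    {"tx":0.09,"ty":-0.01,"tz":0,"wx":0,"wy":0,"wz":0,"gripper":-0.85},
    {"tx":0.14,"ty":-0.01,"tz":0,"wx":0,"wy":0,"wz":0,"gripper":-0.85},
    {"tx":0.19,"ty":-0.01,"tz":0,"wx":0,"wy":0,"wz":0,"gripper":-0.85},
    {"tx":0.24,"ty":-0.01,"tz":0,"wx":0,"wy":0,"wz":0,"gripper":-0.85},
    {"tx":0.29,"ty":-0.01,"tz":0,"wx":0,"wy":0,"wz":0,"gripper":-0.85},
    {"tx":0.34,"ty":-0.01,"tz":0,"wx":0,"wy":0,"wz":0,"gripper":-0.85},
    {"tx":0.39,"ty":-0.01,"tz":0,"wx":0,"wy":0,"wz":0,"gripper":-0.85},
    {"tx":0.44,"ty":-0.01,"tz":0,"wx":0,"wy":0,"wz":0,"gripper":-0.85},
    {"tx":0.49,"ty":-0.01,"tz":0,"wx":0,"wy":0,"wz":0,"gripper":-0.85},
    {"tx":0.49,"ty":-0.01,"tz":0,"wx":0,"wy":0,"wz":0,"gripper":-0.85},
  ],
)

```text
t: 15.02
tcp_pos: [0.4742, 0.0713, 0.0553]
ee_rot: [0.649, 0.761, -0.0, -0.0]
wrist_force: [0.3, 0.4, 0.3]
opening: 0.0065
finger_force: 0.0
```

Call:
step_arm(
  motion=[
    {"tx":0,"ty":0,"tz":-0.3,"wx":0,"wy":0,"wz":0,"gripper":-0.85},
    {"tx":0,"ty":0,"tz":-0.6,"wx":0,"wy":0,"wz":0,"gripper":-0.85},
    {"tx":-0.8,"ty":0,"tz":-0.6,"wx":0,"wy":0,"wz":0,"gripper":-0.85},
    {"tx":-0.8,"ty":0,"tz":-0.6,"wx":0,"wy":0,"wz":0,"gripper":-0.85},
    {"tx":-0.8,"ty":0,"tz":-0.6,"wx":0,"wy":0,"wz":0,"gripper":-0.85},
    {"tx":-0.8,"ty":0,"tz":-0.6,"wx":0,"wy":0,"wz":0,"gripper":-0.85},
    {"tx":-0.8,"ty":0,"tz":-0.6,"wx":0,"wy":0,"wz":0,"gripper":-0.85},
  ],
)

```text
t: 15.9
tcp_pos: [0.4991, -0.0871, 0.1751]
ee_rot: [0.65, 0.76, 0.0, -0.0]
wrist_force: [0.1, -0.1, 0.6]
opening: 0.0062
finger_force: 0.0
```

```bash
python3 -c "
from h import *
c=r.capture('scene');pieces(c);print();pieces();print(r.sense()['t']);cv2.imwrite('pics/s8.png',cv2.resize(c['image'][90:370,50:360,::-1],None,fx=2,fy=2))"
```

```text
red 186 slab mm med [-88. 162.] p2 [-113.  152.] p98 [-73. 182.] z 0.014
red 86 slab mm med [ 19. 140.] p2 [ -6. 132.] p98 [ 29. 162.] z 0.031

red 78 slab mm med [ 17. 135.] p2 [  8. 128.] p98 [ 31. 144.] z 0.033
red 137 slab mm med [-89. 160.] p2 [-104.  149.] p98 [-73. 171.] z 0.017
16.0
```

View pics/s8.png

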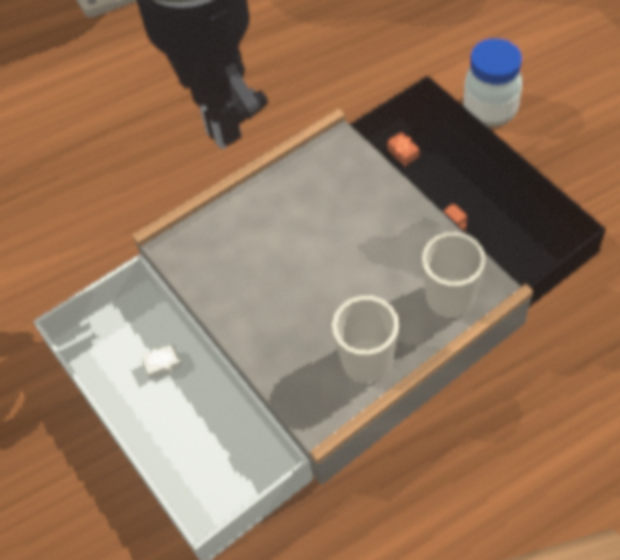

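Both reds are in the black tray at (403,148) and (456,215), and the white is in the white tray at (160,360). The cups and jar have not moved, and the arm is clear.

```bash
python3 -c "
from station import r
print(r.finish_job())"
```

```text
the job is handed in; nothing more can be done
None
```

I handed the job in at about 16 s: the last images show both red pieces in the black tray (one standing on edge), the white piece in the white tray, and the cups and jar where they started; no verdict came back.

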